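# Set the slide dryer going: racks, bail arms, tray, blower

### The arm

A 6-joint arm with a two-finger parallel gripper is mounted at the origin on the work surface. World frame = base frame: x ahead of the robot, y to its left, z up, the work surface at z = 0. Lengths are in m, angles in rad, forces in N, time in s.
With the tool pointing down it reaches from about 0.325 to 0.875 m from the base axis. Payload 4.4 kg.
Tool frame: the origin (TCP) lies midway between the tips of the shut fingers; the grasp point (between the pads) lies 19 mm behind it (manip.grip_point_offset is the distance from the TCP to the grasp point, in m); z points along the fingers, y is the direction in which the jaws open and shut (so a half turn about z gives the same grasp; the last joint's range is limited). The gripper opens to 85 mm and grips with 20 to 120 N. Pads are 22 mm wide; open, the fingers measure 114 mm over their backs; the gripper's body (76 mm by 85 mm) begins 54 mm behind the grasp point. The pads swing forward as they close: fully open they stand 13 mm farther back than shut.
Start: joints at [0.995, 0.207, 1.542, -0, 1.393, -0.15], TCP at [0.238, 0.524, 0.231] pointing down, gripper open.
Joint ranges: [-2.73, 2.73], [-0.86, 2.22], [0.23, 2.46], [-1.11, 4.25], [0.08, 2.63], [-2.82, 2.82]. Speed limits (rad/s): [2.79, 2.79, 3.14, 3.14, 3.14, 3.14].

### API

Orientations are given as a unit quaternion [x, y, z, w].
In Python, from plant import monitor, cams, close_job, manip gives the robot as it stands. The module is installed in compiled form; this text tells all that it offers.
- The arm moves only by the tool send_rows, never from a script. Its argument "plan" is a list of rows, each a list of 3 entries, a list of its own where there are three numbers: the shift along the world's x, y, z in mm, then the turn, a rotation vector about the world's x, y, z in degrees, then the opening in per cent of the stroke, from 0 (shut) to 100 (fully open). A call has 1 to 10 rows; each row is the pose to reach, as a shift and turn from the pose commanded when the call began; what a row does not reach only later rows make up. A row lasts 1/8 s, in which the tool goes at most 62.5 mm and 10.7 degrees, less where a joint would pass 70% of its speed; a pose out of reach is approached as far as the arm can. A call with a gripper value outside its range is refused whole. The fingers move at their own pace and stop on an object; "force" is the grip in N (left out, the last holds). Time passes only in rows, so rows that repeat a pose let the fingers close. It gives the time, the measured TCP pose, the force and the opening at its end, in the units of the state.
- monitor.get_obs(): the state, without advancing time (a new reading comes with each control period).
- cams.get_image(name): name is "scene" or "top"; returns (picture, depth): 384x512x3 uint8, blue, green, red; 384x512 float32, m along the optical axis (not along the pixel's ray), 0 where there is no reading.
- cams.calibration(name): a dict with "fovy" (degrees; the focal length in pixels is half the picture's height over the tangent of half this angle, whatever the lens; pixels are square), "cx", "cy" (the principal point, pixels), "k1" (the pictures are not rectified: a ray, as slopes to the right and down, at radius r is drawn at 1 + k1 r^2 times it, then the intrinsics apply), "rvec" (rotation vector, rad) and "tvec" (3), from world to camera coordinates, as OpenCV has them. Camera axes: x right, y down, z forward; pixel columns grow to the right and rows downward; lengths in m; the calibration is good to about 2 mm. A picture is of the moment at which its call begins. calibration takes no time and is no camera call.
- close_job(): hands the job in, once; it reports no verdict.
The state is a dict: "time_s": time; "joint_pos": joint angles; "dq": joint speeds; "joint_torque": joint torques, N m; "ee_pos": TCP position; "tool_rot": TCP orientation; "ft_force": force on the tool from outside, world axes, zero at the start; "torque": the same for the moment, N m; "finger_gap": finger opening in m.
Only numpy, scipy, OpenCV 4.12 (cv2) and the standard library are available. Lean on these libraries where they do the work, as an engineer would, in place of code of your own. Each camera call takes 0.05 s, during which the arm holds its last target. There are 200 camera calls.

### The job

Get the slides drying. Stand every slide rack upright on the floor of the bail-arm basket, then swing both of its wire bail arms fully in over its mouth, set the handled tray level, square and centred on the two bails, and push the basket straight up flush against the outlet face of the blower; last of all, reach through the guard opening on the blower and turn its sunken knob clockwise as far as it goes. Do not knock over the jar or the dropper bottle.

Things in the scene. Friction and masses are not known exactly. Their poses are not given: they have to be found in the camera images.
- blower: white blower, fixed to the bench, 200 (x) x 150 (y) x 120 mm high; origin at the centre of its underside; its slotted outlet is the flat face at y = +75 mm of its own frame, and the basket stands in front of that face. A square guard opening of 96 mm in its top, centred, leads to a well 52 mm deep in which the knob sits
- knob (a joint): knob in the well, seen from above it turns clockwise as the value grows; 0 = bar grip along the blower's x axis with its white pointer to the blower's +x, 1.3 = its stop. Friction 0.05 N m; it stays where it is left
- knob_grip (a point): on the knob's axis, at the height to grip its bar (102 mm above the bench, 18 mm below the guard plate); the bar is 44 long (the x axis of this frame, turning with the knob), 12 mm wide and reaches 16 mm above and 28 mm below this point
- basket_floor (a point): centre of the inner floor of the open aluminium basket (loose, 0.5 kg), 5 mm above the bench; the basket is 110 (x) x 260 (y) x 60 mm high outside, walls and floor 5 mm thick; its -y end looks at the blower
- basket_end (a point): middle of the outer face of the basket's -y end wall, the one that goes against the blower; 30 mm above the basket's underside
- bail_near (a joint): wire bail arm at the basket's -y (blower) end: 0 = swung out, leaning out beyond the end wall; 1.5 = fully in over the mouth, on its stop. A U of 8 mm wire pivoted 45 mm above the basket's underside, 100 mm from mid-length, arms 66 mm long outside the long walls. The pivots are stiff (0.4 N at the bar), so it stays where left. The bar is highest, 111 mm above the underside, at 0.85
- bail_near_bar (a point): middle of the cross bar of the bail at the blower end (8 mm wire, 120 mm long, along the basket's x)
- bail_far (a joint): wire bail arm at the basket's +y end: 0 = swung out, leaning out beyond the end wall; 1.5 = fully in over the mouth, on its stop. A U of 8 mm wire pivoted 45 mm above the basket's underside, 100 mm from mid-length, arms 66 mm long outside the long walls. The pivots are stiff (0.4 N at the bar), so it stays where left. The bar is highest, 111 mm above the underside, at 0.85
- bail_far_bar (a point): middle of the cross bar of the bail at the +y end, away from the blower (8 mm wire, 120 mm long, along the basket's x)
- tray_handle (a point): middle of the handle of the loose aluminium tray (0.3 kg): a 10 mm round bar, straight for 90 mm along the tray's x axis, 95 mm above its underside, over its centre. With both bails in, the tray's underside rests 102 mm above the basket's underside on the two bars, which then lie 120 mm apart
- tray_bottom (a point): centre of the tray's underside; the tray is 120 (x) x 170 (y) mm with walls 35 mm high; on the bails its long side (y) lies along the basket's long side (y)
- rack1_mid (a point): a white plastic slide rack full of glass slides standing on edge, 84 long x 36 wide x 40 mm high, 0.08 kg; this point is its centre, 20 mm above its underside; x is its long axis, z points up out of its top. It is gripped across its 36 mm width. Two or three racks are present.
- rack2_mid (a point): a white plastic slide rack full of glass slides standing on edge, 84 long x 36 wide x 40 mm high, 0.08 kg; this point is its centre, 20 mm above its underside; x is its long axis, z points up out of its top. It is gripped across its 36 mm width. Two or three racks are present.
- rack3_mid (a point): a white plastic slide rack full of glass slides standing on edge, 84 long x 36 wide x 40 mm high, 0.08 kg; this point is its centre, 20 mm above its underside; x is its long axis, z points up out of its top. It is gripped across its 36 mm width. Two or three racks are present.
- jar_mid (a point): bystander: small closed jar, 40 mm across, 60 mm high; the point is half-way up. It stands in the row of racks
- dropper_mid (a point): bystander: amber dropper bottle, 32 mm across, 75 mm high; the point is half-way up

How it is judged:
By the outcome, as a careful person would: the job done as asked, in the order asked, and still so for the second after the job is handed in, with the robot touching nothing.
Of rack1, rack2, rack3 only 2 to 3 are there at a start; the rules pass over those that are not, and their reading is None.
At some moment in a run one of rack1, rack2, rack3, tray may be knocked a few centimetres aside while the robot is not near it.
Once in a run the grip may slacken for a moment while it holds something.
It also fails if it takes over 210 s, if anything falls off the work surface, if the arm or the gripper's body presses on something with over 40 N, if the wrist force passes 120 N, or if a joint passes its speed limit or range.

## Working session

There is one attempt and no reset: what is moved stays moved. The work goes in short steps, Python scripts to look and compute and a tool call to move; the robot and the scene stay as the last step left them, time stands still between calls to the robot, and variables do not carry over. Pictures are saved under pics/ and viewed, about 12 in all and at most 16, crops included, and the job is handed in when it is done.

Besides the shell and the picture viewer there is one more tool, called after "Emit:" as name(argument=value, ...) on one line, values as JSON. send_rows: Moves the arm, as the interface text tells. Its arguments: {"type":"object","properties":{"plan":{"type":"array"},"force":{"type":"number"}},"required":["plan"]}

```bash
mkdir -p pics
cat > h.py <<'E'
import numpy as np, cv2
from plant import monitor, cams, close_job, manip
def cam(n):
    c=cams.calibration(n); f=192/np.tan(np.radians(c["fovy"])/2)
    R=cv2.Rodrigues(np.array(c["rvec"],float))[0]; return c,f,R,np.array(c["tvec"],float).ravel()
def cloud(n,d):
    c,f,R,t=cam(n); v,u=np.mgrid[0:d.shape[0],0:d.shape[1]]
    x=(u-c["cx"])/f; y=(v-c["cy"])/f; xd,yd=x.copy(),y.copy()
    for _ in range(8):
        s=1+c["k1"]*(x*x+y*y); x=xd/s; y=yd/s
    P=np.stack([x*d,y*d,d],-1); W=(P-t)@R; W[d<=0]=np.nan; return W
def proj(n,p):
    c,f,R,t=cam(n); q=R@np.array(p)+t; x,y=q[:2]/q[2]; s=1+c["k1"]*(x*x+y*y); return f*x*s+c["cx"],f*y*s+c["cy"]
def shot(n,name=None):
    im,d=cams.get_image(n); im=np.array(im); W=cloud(n,np.array(d))
    if name: cv2.imwrite(f"pics/{name}.png",im)
    return im,W
E
python3 - <<'E'
from h import *
for n in("scene","top"):
    im,W=shot(n,n+"0"); np.save(n+"0.npy",W)
    c,f,R,t=cam(n); print(n,-R.T@t,R[2],f,c["k1"])
print(monitor.get_obs(), manip.grip_point_offset, dir(manip))
a=cv2.imread("pics/scene0.png");b=cv2.imread("pics/top0.png")
E
```

```text
scene [1.22587324 0.42372842 0.61764356] [-0.71340605 -0.40554613 -0.5714754 ] 396.6511264214176 -0.12324951995044907
top [0.38369604 0.04117008 1.25906079] [ 0.1607155  -0.02033449 -0.98679128] 478.6037126670716 0.019974121348475166
{'time_s': 0.1, 'joint_pos': array([ 9.94522914e-01,  2.07338357e-01,  1.54286250e+00,  1.95015237e-06,
        1.39350848e+00, -1.50491581e-01]), 'dq': array([ 0.00032459, -0.00174902, -0.00275084, -0.00106086,  0.00083521,
       -0.00082405]), 'joint_torque': array([-6.42799587e-04, -3.84093583e+01, -2.92549878e+01, -2.15395485e-04,
        4.86493213e-03, -2.87060368e-05]), 'ee_pos': array([0.2371089 , 0.52305863, 0.23021548]), 'tool_rot': array([ 2.11286481e-01,  9.77423605e-01, -9.88892397e-04, -3.77072283e-04]), 'ft_force': array([ 0.34089656, -0.8616963 ,  0.19088599]), 'torque': array([ 0.03980621,  0.03641496, -0.00904115]), 'finger_gap': 0.08526104895221323} 0.0187 ['IKError', '__class__', '__delattr__', '__dict__', '__dir__', '__doc__', '__eq__', '__format__', '__ge__', '__getattribute__', '__getstate__', '__gt__', '__hash__', '__init__', '__init_subclass__', '__le__', '__lt__', '__module__', '__ne__', '__new__', '__reduce__', '__reduce_ex__', '__repr__', '__setattr__', '__sizeof__', '__str__', '__subclasshook__', '__weakref__', 'grip_point_offset']
```

View pics/scene0.png

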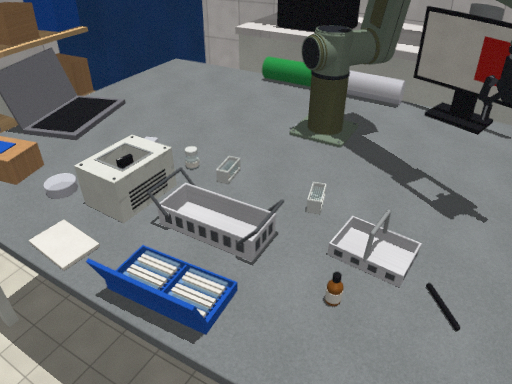

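View pics/top0.png

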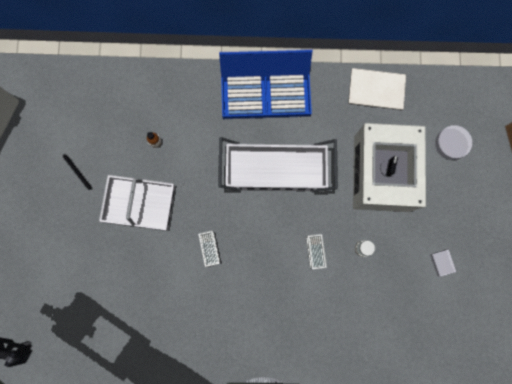

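Run:
```python
from h import *
W=np.load("top0.npy"); S=np.load("scene0.npy")
def rect(m,n):
    p=(W[m][:,:2]*1000).astype(np.float32); r=cv2.minAreaRect(p); print(n,len(p),np.round(r[0],1),np.round(r[1],1),round(r[2],1),"z",np.round(np.nanpercentile(W[m][:,2],[5,50,95])*1000,1))
def win(u0,v0,u1,v1):
    m=np.zeros(W.shape[:2],bool); m[v0:v1,u0:u1]=1; return m
z=np.nan_to_num(W[...,2]); 
for n,b,zl,zh in [("r1",(190,225,230,275),.025,.06),("r2",(300,225,338,275),.025,.06),("obj3",(430,245,460,280),.005,.1),("jar",(350,235,382,262),.045,.09),("drop",(140,125,165,150),.03,.1),("blower",(350,115,435,215),.11,.13),("basketrim",(222,140,332,192),.052,.066),("basket all",(215,130,345,198),.02,.12),("tray walls",(95,170,180,235),.02,.05),("trayhandle",(95,170,180,235),.08,.12),("knob",(375,145,410,180),.105,.125),("bluebox",(215,45,315,122),.01,.3)]:
    m=win(*b)&(z>zl)&(z<zh)
    if m.sum()>4: rect(m,n)
print("floor",np.nanmedian(W[300:330,300:350,2]))
for y in range(140,196,3): print(y,[int(1000*q) for q in z[y,218:340:4]])
```

```text
r1 265 [423.7 144.9] [84.  36.2] 13.7 z [27.  33.6 43.5]
r2 289 [ 421.3 -128.5] [83.3 36.9] 8.7 z [26.2 32.9 43.2]
obj3 472 [ 405.2 -460.3] [86.4 72.3] 15.9 z [ 7.2 19.7 23.9]
jar 182 [ 432.7 -251.6] [34.2 36.4] 43.2 z [53.1 59.3 64. ]
drop 143 [702.3 297.5] [26.3 30.8] 56.3 z [32.1 52.7 77.2]
blower 3711 [ 633.1 -307.3] [154.6 201.3] 87.6 z [115.6 120.2 124. ]
basketrim 750 [635.8 -23.3] [127.3 260.4] 0.4 z [53.4 59.7 64.3]
basket all 1766 [636.5 -24.4] [129.  295.5] 0.4 z [ 25.4  59.4 100. ]
tray walls 547 [537.6 332.8] [171.8 120.6] 83.3 z [21.5 34.6 39.4]
trayhandle 186 [537.5 331.9] [ 10.9 105.2] 83.8 z [ 87.7  99.5 103.6]
knob 182 [ 646.6 -306.6] [85.7 72.4] 89.4 z [106.4 116.8 121.6]
bluebox 5157 [854.5   7.3] [150.3 240.2] 3.1 z [ 16.   25.6 101. ]
floor 0.00024355582796410186
140 [1, 97, 89, 73, -1, 2, 0, 1, 1, -1, -1, 6, 2, -1, 1, 3, 3, 3, 1, 4, 1, -1, 2, 0, -1, 0, 3, 0, 85, 98, -2]
143 [-1, 0, 0, 0, 56, 49, 2, -3, 0, 2, -4, 1, -3, 0, 1, 0, -3, 0, 0, 0, 2, 1, 3, 1, -1, 63, 68, 76, 1, 95, 0]
146 [-1, 0, -1, 54, 60, 57, 65, 63, 62, 60, 59, 58, 60, 58, 57, 58, 58, 65, 61, 65, 
[... 1067 characters left out ...]
6, 3, 4, 5, 2, 62, 0, 100, -2]
179 [97, 2, 64, 7, 1, 8, 1, 3, 4, 6, 7, 4, 6, 4, 7, 4, 8, 3, 5, 5, 4, 1, 3, 7, 5, 8, 3, 63, 2, 98, 1]
182 [98, 0, 65, 2, 6, 5, 5, 3, 8, 3, 7, 4, 2, 3, 10, 3, 8, 8, 5, 3, 8, 9, 3, 4, 7, 1, 2, 58, 0, 97, -1]
185 [97, 94, 62, 60, 62, 58, 60, 60, 58, 62, 57, 61, 61, 57, 62, 58, 58, 64, 61, 8, 8, 6, 4, 1, 2, 3, 2, 62, 1, 97, -4]
188 [2, 1, 82, 72, 64, 52, 32, 35, 35, 37, 37, 38, 43, 35, 41, 44, 39, 42, 39, 45, 42, 46, 45, 49, 48, 47, 66, 77, 89, 92, 1]
191 [-1, 1, 0, -3, 4, 0, 0, -1, 3, 1, 1, -1, 0, 0, 5, -2, 4, 0, 5, -1, 1, 0, 3, 4, 43, 54, 0, 1, -1, -3, -1]
194 [-1, 1, 2, -2, 4, -2, 1, 1, 1, 0, 0, 0, 2, -2, -2, -1, -3, 0, 0, 4, 1, 2, -1, -1, 0, -3, 0, -3, 0, 0, 4]
```

Run:
```python
import cv2
b=cv2.imread("pics/top0.png"); s=cv2.imread("pics/scene0.png")
x=cv2.resize(b[110:275,190:440],(800,528),interpolation=cv2.INTER_CUBIC)
cv2.imwrite("pics/c1.png",x)
```

```text
(no output)
```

View pics/c1.png

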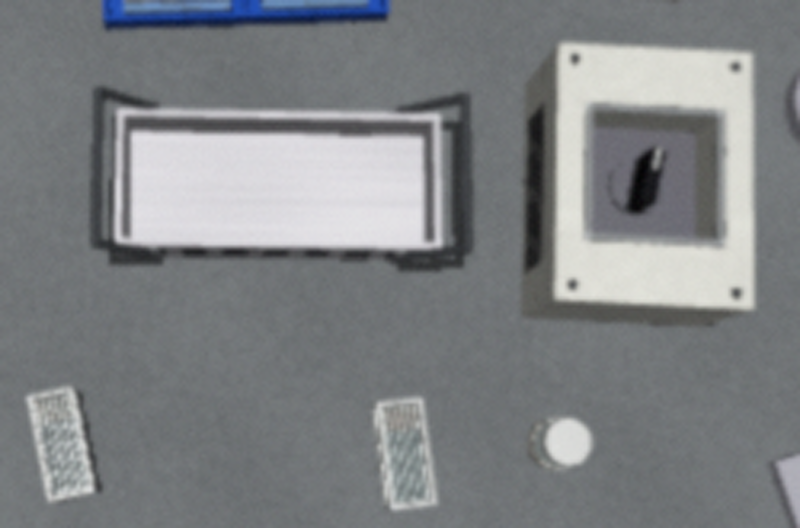

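Emit:
send_rows(plan=[[[187,-378,-130],[0,0,38],100],[[187,-378,-130],[0,0,38],100],[[187,-378,-130],[0,0,38],100],[[187,-378,-130],[0,0,38],100],[[187,-378,-130],[0,0,38],100],[[187,-378,-130],[0,0,38],100],[[187,-378,-130],[0,0,38],100],[[187,-378,-130],[0,0,38],100],[[187,-378,-130],[0,0,38],100],[[187,-378,-130],[0,0,38],100]], force=40)

```text
time_s: 1.35
ee_pos: [0.4242, 0.1468, 0.1016]
tool_rot: [-0.119, 0.993, 0.0, 0.0]
ft_force: [0.5, -0.2, 0.2]
finger_gap: 0.0852
```

```bash
cat >> h.py <<'E'
from scipy.spatial.transform import Rotation as Ro
def st():
    o=monitor.get_obs(); y=Ro.from_quat(o["tool_rot"]).apply([[0,1,0],[0,0,1]])
    print("t%.1f"%o["time_s"],"tcp",np.round(o["ee_pos"]*1000,1),"jaw deg %.1f"%np.degrees(np.arctan2(y[0,1],y[0,0])),"toolz",np.round(y[1],3),"gap %.1f"%(o["finger_gap"]*1000),"F",np.round(o["ft_force"],1),"q",np.round(o["joint_pos"],2))
def blob(W,c,r,zl,zh,n=""):
    z=np.nan_to_num(W[...,2],nan=-1); m=(np.hypot(W[...,0]*1000-c[0],W[...,1]*1000-c[1])<r)&(z>zl/1000)&(z<zh/1000)
    if m.sum()<5: print(n,"none",m.sum()); return
    k=cv2.minAreaRect((W[m][:,:2]*1000).astype(np.float32)); print(n,m.sum(),np.round(k[0],1),np.round(k[1],1),round(k[2],1))
E
python3 - <<'E'
from h import *
st()
for n in("top","scene"):
    im,W=shot(n,n+"1"); blob(W,(424,145),60,25,50,n+" r1"); blob(W,(421,-128),60,25,50,n+" r2")
E
```

```text
t1.4 tcp [424.2 146.8 101.6] jaw deg 103.7 toolz [ 0.     0.001 -1.   ] gap 85.2 F [ 0.5 -0.2  0.2] q [ 0.14  0.1   1.96  0.    1.08 -1.67]
top r1 18 [383.5 144.5] [ 7.4 20.3] 1.1
top r2 281 [ 421.3 -128.1] [83.7 37.1] 8.1
scene r1 283 [423.7 143.9] [88.1 36.1] 13.4
scene r2 281 [ 421.3 -129.9] [89.1 37.6] 7.9
```

Emit:
send_rows(plan=[[[0,-1,-45],[0,0,0],100],[[0,-1,-75],[0,0,0],100],[[0,-1,-89],[0,0,0],100],[[0,-1,-89],[0,0,0],100],[[0,-1,-89],[0,0,0],20],[[0,-1,-89],[0,0,0],20],[[0,-1,-89],[0,0,0],20],[[0,-1,-89],[0,0,0],20],[[0,-1,-89],[0,0,0],20],[[0,-1,-89],[0,0,0],20]], force=40)

```text
time_s: 2.7
ee_pos: [0.4257, 0.1448, 0.0133]
tool_rot: [-0.118, 0.993, 0.0, 0.001]
ft_force: [-0.1, -0.4, 5.3]
finger_gap: 0.0352
```

Emit:
send_rows(plan=[[[0,0,50],[0,0,0],20],[[0,0,100],[0,0,0],20],[[20,-10,138],[0,0,-3],20],[[65,-35,138],[0,0,-7],20],[[115,-60,138],[0,0,-11],20],[[165,-88,138],[0,0,-13.3],20],[[200,-107,138],[0,0,-13.3],20],[[213,-113,138],[0,0,-13.3],20],[[213,-113,138],[0,0,-13.3],20],[[213,-113,138],[0,0,-13.3],20]])

```text
time_s: 3.95
ee_pos: [0.6359, 0.0326, 0.1498]
tool_rot: [-0.003, 1.0, 0.0, -0.001]
ft_force: [-0.2, -1.3, -0.7]
finger_gap: 0.0352
```

Run:
```python
from h import *
st()
for n in("top","scene"):
    im,W=shot(n,n+"2"); blob(W,(636,-24),150,54,66,n+" rim");blob(W,(421,-128),60,25,50,n+" r2"); blob(W,(636,32),60,132,180,n+" r1 held")
```

```text
t4.0 tcp [635.9  32.6 149.8] jaw deg 90.4 toolz [-0.002  0.001 -1.   ] gap 35.2 F [-0.2 -1.3 -0.7] q [-0.08  0.41  1.46  0.    1.28 -1.66]
top rim 309 [635.1 -32.4] [126.2 242.5] 0.6
top r2 283 [ 421.3 -128.4] [83.7 36.4] 7.7
top r1 held 248 [610.9  34.9] [58.5 40. ] 86.6
scene rim 957 [638.4 -24.3] [261.2 129.7] 89.7
scene r2 84 [ 421.7 -130. ] [87.4 33.5] 5.5
scene r1 held 759 [636.4  32.5] [85.6 64.2] 6.8
```

View pics/scene2.png

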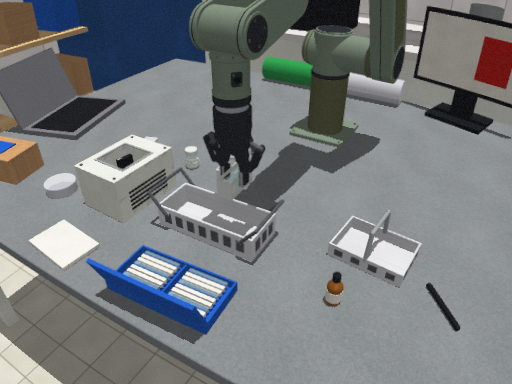

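Emit:
send_rows(plan=[[[1,0,-50],[0,0,0],20],[[1,0,-95],[0,0,0],20],[[1,0,-120],[0,0,0],20],[[1,0,-130],[0,0,0],20],[[1,0,-131],[0,0,0],20],[[1,0,-131],[0,0,0],75],[[1,0,-131],[0,0,0],75],[[1,0,-131],[0,0,0],75],[[1,0,-80],[0,0,0],75],[[1,0,-20],[0,0,0],75]])

```text
time_s: 5.3
ee_pos: [0.6371, 0.0317, 0.1298]
tool_rot: [-0.003, 1.0, 0.0, -0.002]
ft_force: [0.9, 0.9, 0.1]
finger_gap: 0.0644
```

Emit:
send_rows(plan=[[[-45,-33,10],[0,0,3],100],[[-95,-70,10],[0,0,7.7],100],[[-145,-107,0],[0,0,7.7],100],[[-190,-140,-15],[0,0,7.7],100],[[-217,-161,-29],[0,0,7.7],100],[[-217,-161,-29],[0,0,7.7],100],[[-217,-161,-29],[0,0,7.7],100],[[-217,-161,-29],[0,0,7.7],100]])

```text
time_s: 6.3
ee_pos: [0.4231, -0.1293, 0.1021]
tool_rot: [-0.07, 0.998, -0.001, 0.001]
ft_force: [0.1, 0.3, 0.6]
finger_gap: 0.0855
```

Run:
```python
from h import *
st()
for n in("top","scene"):
    im,W=shot(n,n+"3"); blob(W,(421,-128),60,25,50,n+" r2"); blob(W,(637,32),60,25,50,n+" r1 placed")
```

```text
t6.3 tcp [ 423.1 -129.3  102.1] jaw deg 98.1 toolz [ 0.002 -0.001 -1.   ] gap 85.5 F [0.1 0.3 0.6] q [-0.49  0.08  1.98  0.    1.08 -2.2 ]
top r2 45 [ 420.8 -126.7] [86.5 25.7] 15.4
top r1 placed 280 [633.3  31.4] [107.9  68.1] 1.0
scene r2 277 [ 421.6 -129.7] [90.2 37.4] 8.2
scene r1 placed 668 [637.4  30.7] [ 63.3 110.7] 88.9
```

Emit:
send_rows(plan=[[[-1,0,-45],[0,0,0],100],[[-1,0,-75],[0,0,0],100],[[-1,0,-89],[0,0,0],100],[[-1,0,-89],[0,0,0],100],[[-1,0,-89],[0,0,0],20],[[-1,0,-89],[0,0,0],20],[[-1,0,-89],[0,0,0],20],[[-1,0,-89],[0,0,0],20],[[-1,0,-89],[0,0,0],20],[[-1,0,-89],[0,0,0],20]])

```text
time_s: 7.65
ee_pos: [0.4215, -0.1299, 0.0133]
tool_rot: [-0.07, 0.998, -0.001, 0.001]
ft_force: [-0.9, -0.5, 6.0]
finger_gap: 0.0352
```

Emit:
send_rows(plan=[[[0,0,50],[0,0,0],20],[[0,0,100],[0,0,0],20],[[20,5,138],[0,0,-3],20],[[70,15,138],[0,0,-7.7],20],[[120,28,138],[0,0,-7.7],20],[[170,40,138],[0,0,-7.7],20],[[205,47,138],[0,0,-7.7],20],[[217,49,138],[0,0,-7.7],20],[[217,49,138],[0,0,-7.7],20],[[217,49,138],[0,0,-7.7],20]])

```text
time_s: 8.9
ee_pos: [0.636, -0.0806, 0.1499]
tool_rot: [-0.002, 1.0, 0.0, -0.001]
ft_force: [-0.2, 0.4, -0.6]
finger_gap: 0.0352
```

Emit:
send_rows(plan=[[[1,0,-50],[0,0,0],20],[[1,0,-95],[0,0,0],20],[[1,0,-120],[0,0,0],20],[[1,0,-130],[0,0,0],20],[[1,0,-131],[0,0,0],20],[[1,0,-131],[0,0,0],20]])

```text
time_s: 9.65
ee_pos: [0.6394, -0.0808, 0.0207]
tool_rot: [-0.003, 1.0, -0.0, 0.001]
ft_force: [-0.5, 0.2, -1.2]
finger_gap: 0.0354
```

Run:
```python
from h import *
st()
im,W=shot("scene","scene4"); cv2.imwrite("pics/c4.png",cv2.resize(im[100:300,60:340],(800,571),interpolation=cv2.INTER_CUBIC))
```

```text
t9.7 tcp [639.4 -80.8  20.7] jaw deg 90.3 toolz [ 0.002 -0.001 -1.   ] gap 35.4 F [-0.5  0.2 -1.2] q [-0.26  0.58  1.51 -0.    1.06 -1.84]
```

View pics/c4.png

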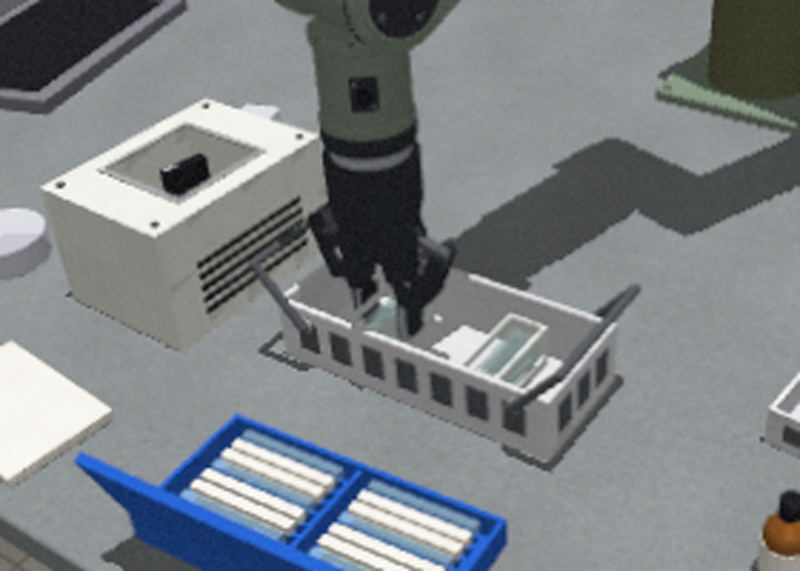

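Emit:
send_rows(plan=[[[0,0,-2],[0,0,0],75],[[0,0,-2],[0,0,0],75],[[0,0,-2],[0,0,0],75],[[0,0,60],[0,0,0],75],[[0,0,120],[0,0,0],75],[[0,0,150],[0,0,0],0],[[0,0,150],[0,0,0],0],[[0,0,150],[0,0,0],0]])

```text
time_s: 10.7
ee_pos: [0.6375, -0.0801, 0.1679]
tool_rot: [-0.003, 1.0, 0.0, -0.001]
ft_force: [-0.7, 0.1, -0.2]
finger_gap: 0.0099
```

Run:
```python
from h import *
st()
for n in("scene","top"):
    im,W=shot(n,n+"5")
    z=np.nan_to_num(W[...,2],nan=-1)*1000; X=W[...,0]*1000; Y=W[...,1]*1000
    for nm,lo,hi in(("near",-205,-135),("far",85,165)):
        m=(abs(X-636)<40)&(Y>lo)&(Y<hi)&(z>75)&(z<125)
        print(n,nm,m.sum(),np.round(np.nanpercentile(Y[m],[5,50,95]),1) if m.sum() else "",np.round(np.median(z[m]),1) if m.sum() else "")
    m=(z>110)&(z<130)&(abs(X-633)<60)&(Y<-210)&(Y>-260)
    if m.sum(): print("blower front y",np.nanpercentile(Y[m],[97,99.5]))
    blob(W,(537,332),120,20,45,n+" tray"); blob(W,(636,-24),150,54,66,n+" rim")
    m=(abs(X-637)<48)&(abs(Y+24)<110)&(z>25)&(z<56)
    for s in (-1,1):
        k=m&((Y+24)*s>0)
        r=cv2.minAreaRect(np.stack([X[k],Y[k]],1).astype(np.float32)); print("rack",s,k.sum(),r)
    np.save(n+"5.npy",W)
```

```text
t10.7 tcp [637.5 -80.1 167.9] jaw deg 90.3 toolz [-0.002  0.001 -1.   ] gap 9.9 F [-0.7  0.1 -0.2] q [-0.26  0.4   1.42 -0.    1.32 -1.84]
scene near 89 [-170.6 -166.8 -164. ] 98.8
scene far 99 [115.9 119.6 121.9] 100.6
blower front y [-230.60561903 -229.1876341 ]
scene tray 1240 [538.2 332.3] [172.5 126. ] 83.3
scene rim 1000 [635.6 -24.2] [131.7 260.6] 0.5
rack -1 336 ((629.2224731445312, -70.39601135253906), (58.30712890625, 81.63627624511719), 88.34825897216797)
rack 1 381 ((633.297119140625, 30.899105072021484), (78.21415710449219, 38.38649368286133), 0.575687825679779)
top near 23 [-169.8 -165.1 -164.2] 97.3
top far 104 [115.4 119.  122.6] 99.6
blower front y [-231.65124133 -230.27192722]
top tray 549 [537.5 332.4] [171.  120.8] 83.6
top rim 380 [636.7 -24. ] [125.7 260.3] 1.3
rack -1 136 ((643.3009033203125, -79.97760009765625), (48.99483871459961, 36.67963409423828), 0.22481167316436768)
rack 1 211 ((639.669921875, 36.190338134765625), (90.57892608642578, 70.21881866455078), 0.3212611973285675)
```

Emit:
send_rows(plan=[[[-2,-30,0],[0,0,-10],0],[[-2,-60,0],[0,0,-20],0],[[-2,-90,0],[0,0,-30],0],[[-2,-117,0],[0,0,-40],0],[[-2,-117,0],[0,0,-50],0],[[-2,-117,0],[0,0,-60],0],[[-2,-117,0],[0,0,-70],0],[[-2,-117,0],[0,0,-80],0],[[-2,-117,0],[0,0,-90],0],[[-2,-117,0],[0,0,-90],0]])

```text
time_s: 12.05
ee_pos: [0.6355, -0.1969, 0.167]
tool_rot: [0.705, 0.71, -0.001, -0.002]
ft_force: [0.2, 0.5, -0.2]
finger_gap: -0.0004
```

Emit:
send_rows(plan=[[[0,0,-30],[0,0,0],0],[[0,0,-60],[0,0,0],0],[[0,0,-86],[0,0,0],0],[[0,0,-86],[0,0,0],0],[[0,8,-86],[0,0,0],0],[[0,20,-86],[0,0,0],0]])

```text
time_s: 12.8
ee_pos: [0.6379, -0.1779, 0.0854]
tool_rot: [0.705, 0.709, 0.0, 0.002]
ft_force: [0.2, -2.6, 1.3]
finger_gap: 0.0001
```

Run:
```python
from h import *
st()
im,W=shot("scene","scene6"); cv2.imwrite("pics/c6.png",cv2.resize(im[100:300,60:340],(800,571),interpolation=cv2.INTER_CUBIC))
```

```text
t12.8 tcp [ 637.9 -177.9   85.4] jaw deg 0.3 toolz [ 0.004 -0.002 -1.   ] gap 0.1 F [ 0.2 -2.6  1.3] q [-0.4   0.52  1.43 -0.    1.18 -0.41]
```

View pics/c6.png

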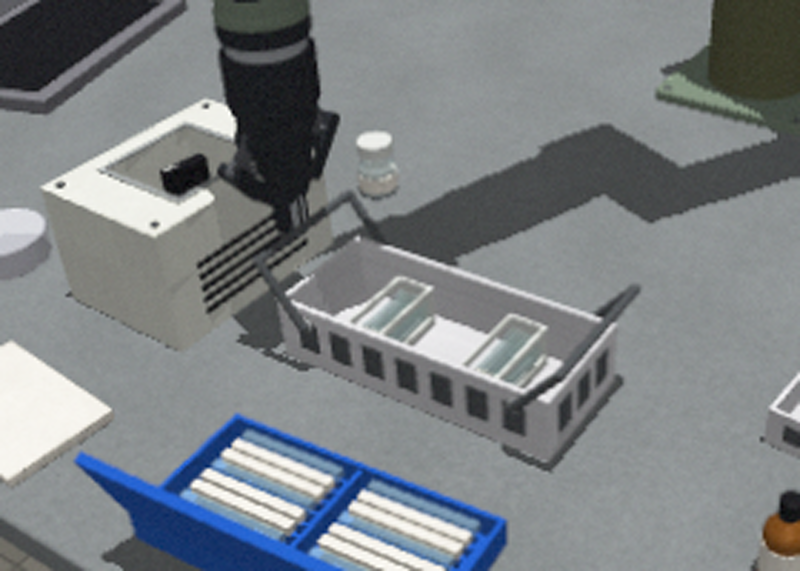

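Emit:
send_rows(plan=[[[0,8,0],[0,0,0],0],[[0,16,0],[0,0,0],0],[[0,24,0],[0,0,0],0],[[0,32,0],[0,0,0],0],[[0,40,0],[0,0,0],0],[[0,48,0],[0,0,0],0],[[0,56,0],[0,0,0],0],[[0,64,0],[0,0,0],0],[[0,71,0],[0,0,0],0],[[0,76,0],[0,0,0],0]])

```text
time_s: 14.1
ee_pos: [0.6365, -0.1009, 0.0833]
tool_rot: [0.705, 0.709, -0.0, 0.0]
ft_force: [-0.3, -1.1, -0.2]
finger_gap: 0.0001
```

Emit:
send_rows(plan=[[[0,3,0],[0,0,0],0],[[0,5,0],[0,0,0],0],[[0,7,0],[0,0,0],0],[[0,8,0],[0,0,0],0],[[0,8,0],[0,0,0],0]])

```text
time_s: 14.72
ee_pos: [0.6365, -0.0936, 0.0833]
tool_rot: [0.705, 0.709, -0.0, 0.0]
ft_force: [0.2, -3.6, -1.5]
finger_gap: 0.0005
```

```bash
cat >> h.py <<'E'
def bars(n,W,xc=636.5,far=(-10,165),near=(-205,-40)):
    z=np.nan_to_num(W[...,2],nan=-1)*1000; X=W[...,0]*1000; Y=W[...,1]*1000
    for nm,(lo,hi) in(("near",near),("far",far)):
      for x0 in(-50,-18,18,50):
        m=(abs(X-xc-x0)<16)&(Y>lo)&(Y<hi)&(z>75)&(z<118)
        if m.sum()>3: print(n,nm,x0,m.sum(),np.round(np.nanpercentile(Y[m],[5,50,95]),1),"z %.1f"%np.median(z[m]))
E
python3 - <<'E'
from h import *
st()
for n in("scene","top"):
    im,W=shot(n,n+"7"); bars(n,W); blob(W,(636,-24),150,54,66,n+" rim")
E
```

```text
t14.7 tcp [636.5 -93.6  83.3] jaw deg 0.3 toolz [ 0. -0. -1.] gap 0.5 F [ 0.2 -3.6 -1.5] q [-0.28  0.49  1.48 -0.    1.16 -0.29]
scene near -50 36 [-92.4 -77.  -74.4] z 101.8
scene near -18 51 [-85.7 -77.3 -73.7] z 103.6
scene near 18 107 [-98.9 -86.  -74. ] z 103.5
scene near 50 69 [-95.4 -78.4 -73.9] z 99.4
scene far -50 48 [101.9 122.2 126.1] z 99.7
scene far -18 40 [120.  124.9 126.6] z 100.7
scene far 18 44 [120.8 124.5 127. ] z 100.7
scene far 50 83 [104.5 121.2 126.5] z 96.8
scene rim 928 [638.3 -19.4] [125.4 261.4] 0.1
top near -18 40 [-86.2 -78.9 -74.4] z 102.0
top far -50 71 [104.4 121.8 127.3] z 97.4
top far -18 42 [120.5 123.1 127.6] z 99.2
top far 18 36 [121.5 124.2 126.9] z 99.9
top far 50 58 [106.3 122.6 128.1] z 95.9
top rim 411 [639.4 -18.4] [127.3 259.1] 1.8
```

Emit:
send_rows(plan=[[[0,-8,0],[0,0,0],0],[[0,-10,50],[0,0,0],0],[[0,20,85],[0,0,0],0],[[0,80,85],[0,0,0],0],[[0,140,85],[0,0,0],0],[[0,200,85],[0,0,0],0],[[0,247,85],[0,0,0],0],[[0,247,85],[0,0,0],0],[[0,247,40],[0,0,0],0],[[0,247,0],[0,0,0],0]])

```text
time_s: 16.08
ee_pos: [0.6367, 0.1535, 0.0829]
tool_rot: [0.705, 0.709, 0.001, -0.0]
ft_force: [-0.0, -0.9, -0.0]
finger_gap: -0.0005
```

Emit:
send_rows(plan=[[[0,0,0],[0,0,0],0],[[0,-12,0],[0,0,0],0],[[0,-20,0],[0,0,0],0],[[0,-28,0],[0,0,0],0],[[0,-36,0],[0,0,0],0],[[0,-44,0],[0,0,0],0],[[0,-52,0],[0,0,0],0],[[0,-60,0],[0,0,0],0],[[0,-68,0],[0,0,0],0],[[0,-76,0],[0,0,0],0]])

```text
time_s: 17.32
ee_pos: [0.6363, 0.0771, 0.083]
tool_rot: [0.705, 0.709, -0.0, -0.0]
ft_force: [-0.3, 0.1, -1.3]
finger_gap: -0.0001
```

Emit:
send_rows(plan=[[[0,-8,0],[0,0,0],0],[[0,-14,0],[0,0,0],0],[[0,-18,0],[0,0,0],0],[[0,-21,0],[0,0,0],0],[[0,-23,0],[0,0,0],0],[[0,-25,0],[0,0,0],0],[[0,-26,0],[0,0,0],0]])

```text
time_s: 18.2
ee_pos: [0.6364, 0.0524, 0.0833]
tool_rot: [0.705, 0.709, 0.0, -0.0]
ft_force: [0.8, 5.1, 0.1]
finger_gap: 0.0001
```

Run:
```python
from h import *
st()
for n in("scene","top"):
    im,W=shot(n,n+"8"); bars(n,W); blob(W,(636,-24),150,54,66,n+" rim")
```

```text
t18.2 tcp [636.4  52.4  83.3] jaw deg 0.3 toolz [-0.     0.001 -1.   ] gap 0.1 F [0.8 5.1 0.1] q [-0.05  0.49  1.5   0.    1.16 -0.06]
scene near -50 36 [-95.  -80.3 -77.6] z 101.7
scene near -18 38 [-83.7 -79.8 -77.6] z 102.5
scene near 18 35 [-82.2 -79.1 -76.9] z 102.4
scene near 50 71 [-99.7 -82.  -77.2] z 99.8
scene far -50 43 [40.1 48.8 58.1] z 88.5
scene far -18 23 [57.3 61.8 62.8] z 104.5
scene far 18 128 [36.3 51.8 61.8] z 103.2
scene far 50 97 [35.9 41.7 57.8] z 96.2
scene rim 946 [638.2 -23.8] [125.5 262.3] 0.5
top near -50 55 [-99.3 -84.1 -79.5] z 99.7
top near -18 36 [-84.3 -81.7 -79. ] z 102.1
top near 18 35 [-84.3 -81.4 -79. ] z 102.4
top near 50 56 [-99.9 -84.  -78.9] z 99.3
top far -50 11 [33.9 36.4 38.9] z 102.5
top far -18 24 [34.1 36.6 39.3] z 102.0
top rim 378 [636.9 -21.6] [258.7 125.6] 89.5
```

Emit:
send_rows(plan=[[[0,10,0],[0,0,0],0],[[0,12,50],[0,0,0],0],[[-20,60,90],[0,0,9],0],[[-40,110,90],[0,0,19],60],[[-60,160,90],[0,0,29],60],[[-80,210,90],[0,0,39],60],[[-99,260,90],[0,0,49],60],[[-99,280,90],[0,0,59],60],[[-99,280,90],[0,0,69],60],[[-99,280,90],[0,0,79],60]])

```text
time_s: 19.55
ee_pos: [0.5377, 0.3317, 0.1734]
tool_rot: [0.09, 0.996, -0.001, 0.001]
ft_force: [-0.6, 0.2, 0.7]
finger_gap: 0.0512
```

Emit:
send_rows(plan=[[[0,0,0],[0,0,4.2],60],[[0,0,0],[0,0,4.2],60]])

```text
time_s: 19.8
ee_pos: [0.5378, 0.3313, 0.1734]
tool_rot: [0.057, 0.998, -0.001, 0.0]
ft_force: [-0.8, 0.2, -0.0]
finger_gap: 0.0513
```

Run:
```python
from h import *
st()
for n in("scene","top"):
    im,W=shot(n,n+"9"); bars(n,W); blob(W,(636,-24),150,54,66,n+" rim");blob(W,(537,332),120,20,45,n+" tray");blob(W,(537,332),70,80,110,n+" handle")
cv2.imwrite("pics/c9.png",cv2.resize(im[100:270,80:360],(800,486),interpolation=cv2.INTER_CUBIC))
```

```text
t19.8 tcp [537.8 331.3 173.4] jaw deg 83.5 toolz [ 0.001 -0.001 -1.   ] gap 51.3 F [-0.8  0.2 -0. ] q [ 0.42  0.37  1.45 -0.    1.32 -1.04]
scene near -50 35 [-93.4 -80.2 -77.5] z 101.8
scene near -18 32 [-84.  -80.4 -77.1] z 102.4
scene near 18 41 [-83.6 -79.7 -77.9] z 102.5
scene near 50 68 [-97.3 -82.5 -77.7] z 99.9
scene far -50 73 [33.4 41.9 56.8] z 95.1
scene far -18 38 [34.  37.7 40.4] z 102.8
scene far 18 41 [34.7 38.1 40.7] z 102.7
scene far 50 93 [35.8 42.2 56.8] z 97.1
scene rim 988 [639.4 -23.7] [125.1 262.4] 0.9
scene tray 1240 [537.9 333.1] [171.6 125.4] 83.4
scene handle 188 [541.1 332.5] [ 10.8 101.1] 83.3
top near -50 54 [-101.7  -84.2  -79.4] z 100.2
top near -18 40 [-84.5 -81.6 -79.2] z 101.7
top near 18 37 [-84.2 -81.5 -78.9] z 102.1
top near 50 55 [-100.   -83.9  -78.8] z 99.8
top far -50 71 [33.7 38.9 55.8] z 99.3
top far -18 38 [34.1 36.8 39.5] z 101.9
top far 18 37 [34.9 37.6 40.3] z 102.1
top far 50 54 [35.5 40.6 55.9] z 100.3
top rim 628 [636.  -21.8] [126.1 259.7] 0.7
top tray 368 [537.6 332.2] [171.  120.6] 83.2
top handle 88 [545.5 331.1] [ 9.9 89.2] 83.4
```

View pics/scene9.png

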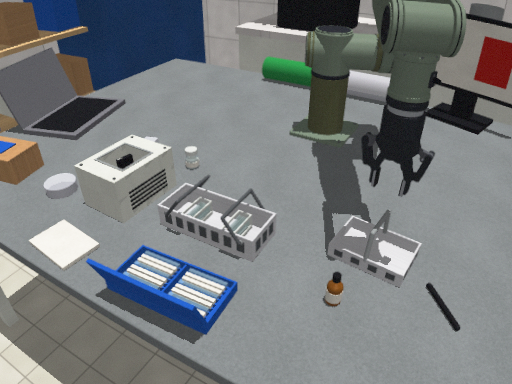

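Emit:
send_rows(plan=[[[0,1,-45],[0,0,0],60],[[0,1,-80],[0,0,0],60],[[0,1,-97],[0,0,0],60],[[0,1,-97],[0,0,0],60],[[0,1,-97],[0,0,0],0],[[0,1,-97],[0,0,0],0],[[0,1,-97],[0,0,0],0],[[0,1,-97],[0,0,0],0],[[0,1,-97],[0,0,0],0],[[0,1,-97],[0,0,0],0]], force=90)

```text
time_s: 21.15
ee_pos: [0.5388, 0.3331, 0.0783]
tool_rot: [0.057, 0.998, 0.001, 0.001]
ft_force: [-0.9, -0.4, 6.4]
finger_gap: 0.0069
```

Run:
```python
from h import *
st()
```

```text
t21.1 tcp [538.8 333.1  78.3] jaw deg 83.5 toolz [ 0.003  0.001 -1.   ] gap 6.9 F [-0.9 -0.4  6.4] q [ 0.42  0.48  1.52 -0.    1.14 -1.04]
```

Emit:
send_rows(plan=[[[0,0,0],[0,0,0],0],[[0,0,15],[0,0,0],0],[[0,0,40],[0,0,0],0],[[0,0,40],[0,0,0],0],[[0,0,40],[0,0,0],0]])

```text
time_s: 21.78
ee_pos: [0.5368, 0.3324, 0.1154]
tool_rot: [0.057, 0.998, -0.0, -0.001]
ft_force: [0.3, 1.4, -3.7]
finger_gap: 0.0066
```

Run:
```python
from h import *
st()
im,W=shot("top","top10"); blob(W,(537,332),125,50,84,"tray z50-84")
im,W=shot("scene","scene10"); blob(W,(537,332),125,50,84,"tray z50-84")
cv2.imwrite("pics/c10.png",cv2.resize(im[130:300,300:470],(600,600),interpolation=cv2.INTER_CUBIC))
```

```text
t21.8 tcp [536.8 332.4 115.4] jaw deg 83.5 toolz [-0.001 -0.001 -1.   ] gap 6.6 F [ 0.3  1.4 -3.7] q [ 0.42  0.43  1.5   0.    1.21 -1.04]
tray z50-84 437 [535.3 331.9] [171.5 120.5] 83.4
tray z50-84 1685 [535.7 332.1] [171.7 125.4] 83.6
```

View pics/c10.png

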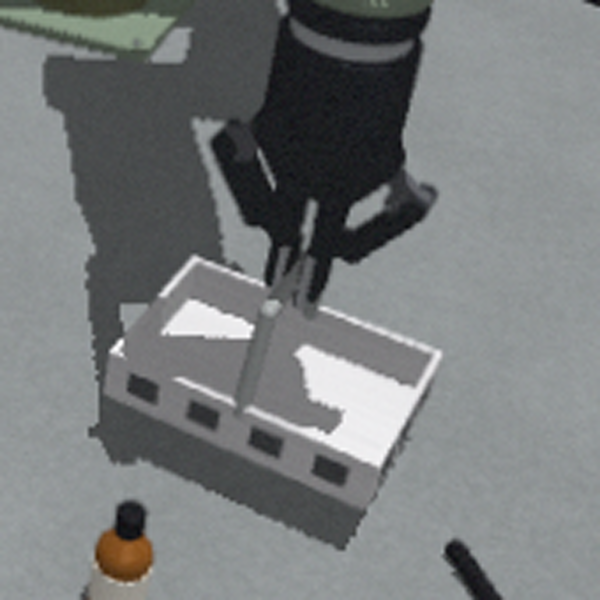

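Emit:
send_rows(plan=[[[0,0,40],[0,0,0],0],[[5,-15,80],[0,0,1],0],[[15,-50,110],[0,0,2],0],[[27,-95,110],[0,0,3],0],[[40,-140,110],[0,0,4],0],[[53,-185,110],[0,0,5],0],[[66,-230,110],[0,0,6],0],[[79,-275,110],[0,0,7],0],[[90,-315,110],[0,0,7],0],[[97,-340,110],[0,0,7],0]])

```text
time_s: 23.12
ee_pos: [0.6341, -0.0096, 0.2246]
tool_rot: [-0.003, 1.0, -0.0, -0.001]
ft_force: [0.8, 0.4, -3.0]
finger_gap: 0.0069
```

Emit:
send_rows(plan=[[[3,-10,0],[0,0,0],0],[[4,-14,0],[0,0,0],0],[[4,-14,0],[0,0,0],0],[[4,-14,0],[0,0,0],0],[[4,-14,0],[0,0,0],0]])

```text
time_s: 23.75
ee_pos: [0.6384, -0.0204, 0.2264]
tool_rot: [-0.005, 1.0, 0.0, 0.0]
ft_force: [-0.7, 0.4, -3.3]
finger_gap: 0.007
```

Run:
```python
from h import *
st()
for n in("top","scene"):
    im,W=shot(n,n+"11"); blob(W,(637,-21),130,157,192,n+" tray")
    blob(W,(637,-21),150,54,66,n+" rim")
cv2.imwrite("pics/c11.png",cv2.resize(im[80:270,100:340],(758,600),interpolation=cv2.INTER_CUBIC))
```

```text
t23.8 tcp [638.4 -20.4 226.4] jaw deg 90.6 toolz [ 0.  0. -1.] gap 7.0 F [-0.7  0.4 -3.3] q [-0.17  0.34  1.38  0.    1.42 -1.75]
top tray 143 [648.3  -8.5] [159.5 119.5] 80.6
top rim 255 [639.7 -21.8] [117.6 259.3] 0.4
scene tray 2100 [637.3 -21.7] [124.4 172.5] 0.4
scene rim 809 [638.5 -23.5] [124.6 262.4] 0.1
```

View pics/c11.png

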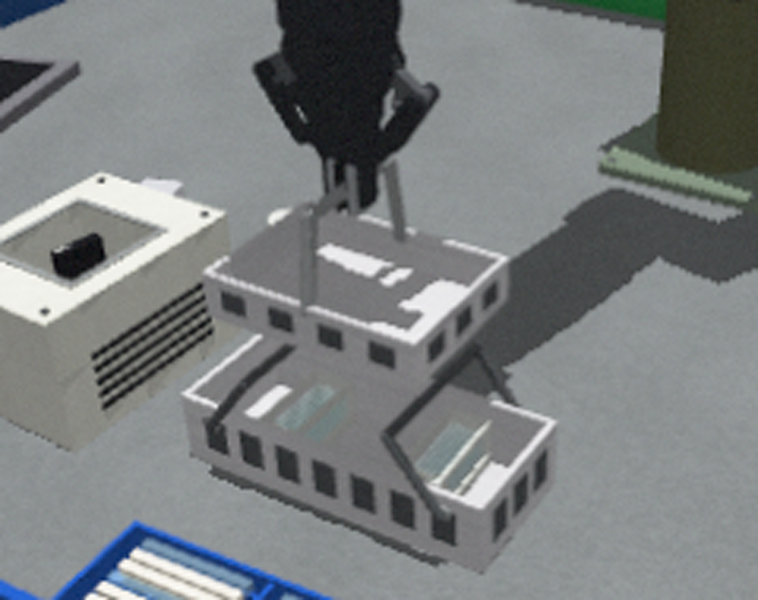

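Emit:
send_rows(plan=[[[-1,0,-20],[0,0,0],0],[[-1,0,-34],[0,0,0],0],[[-1,0,-41],[0,0,0],0],[[-1,0,-43],[0,0,0],0],[[-1,0,-44],[0,0,0],0],[[-1,0,-45],[0,0,0],0],[[-1,0,-45],[0,0,0],0]])

```text
time_s: 24.72
ee_pos: [0.6377, -0.0214, 0.1817]
tool_rot: [-0.004, 1.0, -0.0, 0.0]
ft_force: [0.5, 0.9, -3.2]
finger_gap: 0.0069
```

Run:
```python
from h import *
st()
```

```text
t24.7 tcp [637.7 -21.4 181.7] jaw deg 90.5 toolz [ 0.001 -0.    -1.   ] gap 6.9 F [ 0.5  0.9 -3.2] q [-0.17  0.38  1.43 -0.    1.34 -1.75]
```

Still full weight; creep down.

Emit:
send_rows(plan=[[[0,0,-1],[0,0,0],0],[[0,0,-2],[0,0,0],0],[[0,0,-2],[0,0,0],0]])

```text
time_s: 25.1
ee_pos: [0.6379, -0.0217, 0.1803]
tool_rot: [-0.004, 1.0, -0.0, 0.001]
ft_force: [-1.1, -1.0, 2.3]
finger_gap: 0.0068
```

Emit:
send_rows(plan=[[[0,0,-1],[0,0,0],0],[[0,0,-2],[0,0,0],0],[[0,0,-2],[0,0,0],0]])

```text
time_s: 25.48
ee_pos: [0.6382, -0.0218, 0.1802]
tool_rot: [-0.004, 1.0, -0.001, 0.001]
ft_force: [-4.0, -0.5, 9.0]
finger_gap: 0.0066
```

Emit:
send_rows(plan=[[[0,0,2],[0,0,0],0],[[0,0,2],[0,0,0],50],[[0,0,2],[0,0,0],50],[[0,0,2],[0,0,0],50],[[0,0,2],[0,0,0],50],[[0,0,20],[0,0,0],50],[[0,0,60],[0,0,0],50],[[0,0,100],[0,0,0],50],[[0,0,100],[0,0,0],0]])

```text
time_s: 26.6
ee_pos: [0.6405, -0.0218, 0.2843]
tool_rot: [-0.004, 1.0, -0.001, 0.006]
ft_force: [0.7, -0.0, 0.7]
finger_gap: 0.0256
```

Run:
```python
from h import *
st()
for n in("top","scene"):
    im,W=shot(n,n+"12"); z=W[...,2]
    blob(W,(637,-21),130,125,145,n+" tray"); blob(W,(637,-21),70,185,205,n+" handle")
    blob(W,(637,-21),150,54,66,n+" rim")
    blob(W,(633,-307),150,112,125,n+" blower"); blob(W,(433,-252),40,45,80,n+" jar")
cv2.imwrite("pics/c12.png",cv2.resize(im[80:270,100:340],(758,600),interpolation=cv2.INTER_CUBIC))
```

```text
t26.6 tcp [640.5 -21.8 284.3] jaw deg 90.5 toolz [ 0.012 -0.002 -1.   ] gap 25.6 F [ 0.7 -0.   0.7] q [-0.17  0.3   1.31  0.    1.51 -1.75]
top tray 51 [672.1 -20.3] [169.3  36. ] 85.6
top handle 154 [622.6 -21.4] [72.4  9.5] 0.8
top rim 188 [640.9 -21.1] [118.8 258.4] 0.7
top blower 3592 [ 633.6 -307.6] [153.6 201.3] 88.0
top jar 181 [ 432.5 -251.4] [33.9 35.8] 46.5
scene tray 1172 [637.3 -21.7] [123.1 171.6] 0.0
scene handle 193 [638.  -19.8] [100.2   9.4] 1.8
scene rim 712 [637.8 -23.5] [126.4 261.5] 0.4
scene blower 2106 [ 633.5 -306.3] [156.  205.3] 87.5
scene jar 104 [ 433.1 -250.8] [37.  35.9] 7.0
```

View pics/c12.png

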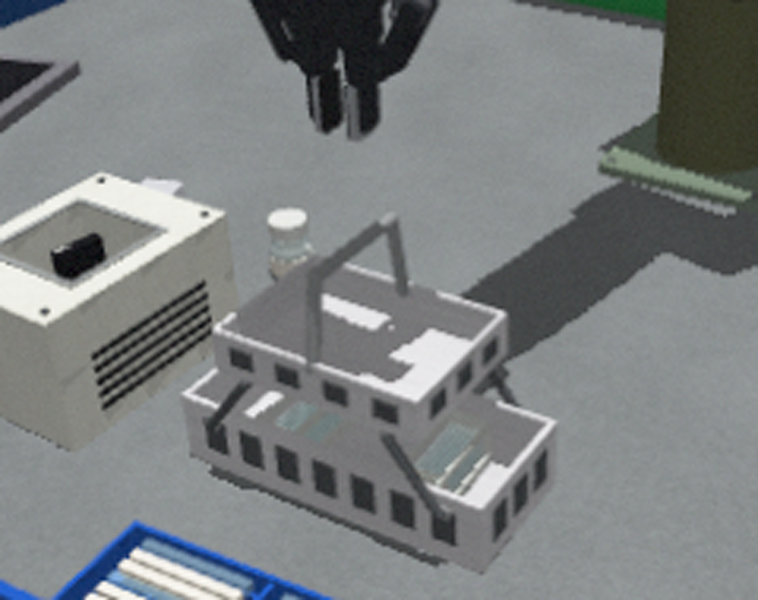

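Emit:
send_rows(plan=[[[-1,25,0],[0,0,-10],50],[[-1,60,0],[0,0,-20],50],[[-1,95,0],[0,0,-30],50],[[-1,130,0],[0,0,-40],50],[[-1,163,0],[0,0,-50],50],[[-1,163,0],[0,0,-60],100],[[-1,163,0],[0,0,-70],100],[[-1,163,0],[0,0,-80],100],[[-1,163,0],[0,0,-90],100],[[-1,163,0],[0,0,-92.7],100]])

```text
time_s: 27.95
ee_pos: [0.6354, 0.1416, 0.2751]
tool_rot: [0.721, 0.693, -0.002, -0.001]
ft_force: [-0.1, 0.4, 0.3]
finger_gap: 0.0853
```

Emit:
send_rows(plan=[[[0,0,-60],[0,0,0],100],[[0,0,-120],[0,0,0],100],[[0,0,-180],[0,0,0],100],[[0,0,-230],[0,0,0],100],[[0,0,-258],[0,0,0],100],[[0,0,-266],[0,0,0],100],[[0,0,-266],[0,0,0],100],[[0,-10,-266],[0,0,0],100]])

```text
time_s: 28.95
ee_pos: [0.638, 0.132, 0.0132]
tool_rot: [0.72, 0.694, 0.001, 0.001]
ft_force: [-0.0, 0.5, 0.2]
finger_gap: 0.0854
```

Run:
```python
from h import *
st()
im,W=shot("scene","scene13")
cv2.imwrite("pics/c13.png",cv2.resize(im[80:270,100:340],(758,600),interpolation=cv2.INTER_CUBIC))
```

```text
t28.9 tcp [638.  132.   13.2] jaw deg -2.1 toolz [ 0.003  0.    -1.   ] gap 85.4 F [-0.   0.5  0.2] q [0.07 0.6  1.49 0.   1.05 0.11]
```

View pics/c13.png

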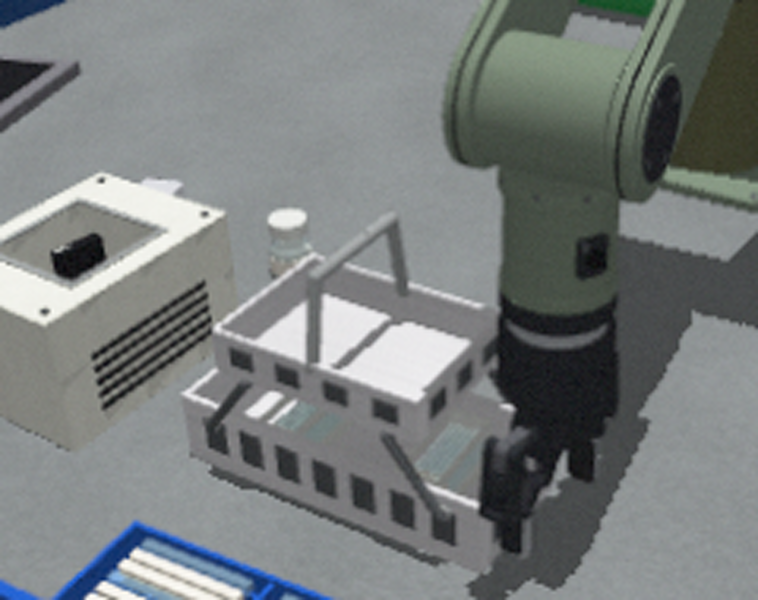

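Emit:
send_rows(plan=[[[0,-6,0],[0,0,0],100],[[0,-11,0],[0,0,0],100],[[0,-16,0],[0,0,0],100],[[0,-22,0],[0,0,0],100],[[0,-28,0],[0,0,0],100],[[0,-34,0],[0,0,0],100],[[0,-40,0],[0,0,0],100],[[0,-46,0],[0,0,0],100],[[0,-51,0],[0,0,0],100],[[0,-54,0],[0,0,0],100]])

```text
time_s: 30.25
ee_pos: [0.6372, 0.0799, 0.0122]
tool_rot: [0.721, 0.693, 0.002, -0.001]
ft_force: [0.4, 7.6, 0.8]
finger_gap: 0.0856
```

Run:
```python
from h import *
st()
for n in("top","scene"):
    im,W=shot(n,n+"14")
    blob(W,(637,-64),130,125,145,n+" tray"); blob(W,(637,-64),150,54,66,n+" rim")
cv2.imwrite("pics/c14.png",cv2.resize(im[80:270,100:340],(758,600),interpolation=cv2.INTER_CUBIC))
```

```text
t30.2 tcp [637.2  79.9  12.2] jaw deg -2.2 toolz [ 0.002  0.004 -1.   ] gap 85.6 F [0.4 7.6 0.8] q [-0.01  0.59  1.51  0.    1.04  0.02]
top tray 450 [630.9 -64.1] [161.7 122. ] 87.8
top rim 236 [624.8 -75.4] [230.9 119.9] 88.1
scene tray 959 [631.6 -43.2] [206.5 124. ] 87.1
scene rim 449 [634.5 -58.5] [270.4 119.6] 88.1
```

Emit:
send_rows(plan=[[[0,-4,0],[0,0,0],100],[[1,-9,0],[0,0,0],100],[[1,-14,0],[0,0,0],100],[[2,-19,0],[0,0,0],100],[[2,-24,0],[0,0,0],100],[[3,-29,0],[0,0,0],100],[[3,-32,0],[0,0,0],100],[[3,-34,0],[0,0,0],100],[[3,-34,0],[0,0,0],100]])

```text
time_s: 31.48
ee_pos: [0.6397, 0.0459, 0.0121]
tool_rot: [0.721, 0.693, 0.002, -0.001]
ft_force: [0.3, 7.5, 2.3]
finger_gap: 0.0854
```

Emit:
send_rows(plan=[[[0,-2,0],[0,0,0],100],[[0,-3,0],[0,0,0],100],[[0,-3,0],[0,0,0],100]])

```text
time_s: 31.85
ee_pos: [0.6398, 0.0432, 0.0121]
tool_rot: [0.721, 0.693, 0.002, -0.001]
ft_force: [-0.6, 7.7, 2.7]
finger_gap: 0.0856
```

Run:
```python
from h import *
st()
for n in("top","scene"):
    im,W=shot(n,n+"15"); X,Y,z=[W[...,i]*1000 for i in range(3)]
    for x0 in(590,610,630,650,670,685):
        a=(abs(X-x0)<8)&(z>54)&(z<66)&(Y<-150)&(Y>-228); b=(abs(X-x0)<8)&(z>113)&(z<127)&(Y>-260)
        print(n,x0,a.sum(),np.round(np.nanpercentile(Y[a],[3,10]),1) if a.sum() else "",np.round(np.nanpercentile(Y[b],97),1))
    blob(W,(634,-100),130,125,145,n+" tray"); blob(W,(637,-100),150,54,66,n+" rim")
```

```text
t31.9 tcp [639.8  43.2  12.1] jaw deg -2.2 toolz [ 0.001  0.004 -1.   ] gap 85.6 F [-0.6  7.7  2.7] q [-0.07  0.59  1.51  0.    1.04 -0.03]
top 590 15 [-224.6 -224.1] 46.5
top 610 11 [-224.6 -224.4] -176.5
top 630 12 [-225.4 -224.8] -176.8
top 650 18 [-228.  -227.8] -177.9
top 670 15 [-227.8 -227.7] -178.8
top 685 26 [-225.3 -222.4] -40.1
top tray 453 [ 633.1 -104.8] [154.2 121.7] 87.8
top rim 289 [ 632.4 -138.7] [189.  135.9] 88.7
scene 590 0  55.0
scene 610 0  -176.4
scene 630 0  61.8
scene 650 15 [-226.9 -226.5] 60.3
scene 670 17 [-227.7 -227.5] 51.9
scene 685 91 [-223.9 -218.5] 46.8
scene tray 857 [633.3 -97. ] [173.  124.2] 88.3
scene rim 492 [640.8 -96.8] [120.4 280.6] 0.0
```

Emit:
send_rows(plan=[[[0,-1,0],[0,0,0],100],[[0,-2,0],[0,0,0],100],[[0,-2,0],[0,0,0],100]])

```text
time_s: 32.33
ee_pos: [0.6397, 0.0412, 0.0121]
tool_rot: [0.721, 0.693, 0.002, -0.001]
ft_force: [1.0, 8.0, 1.5]
finger_gap: 0.085
```

Emit:
send_rows(plan=[[[0,-1,0],[0,0,0],100],[[0,-2,0],[0,0,0],100],[[0,-2,0],[0,0,0],100]])

```text
time_s: 32.7
ee_pos: [0.6397, 0.0392, 0.0121]
tool_rot: [0.721, 0.693, 0.002, -0.001]
ft_force: [-0.4, 7.9, 2.0]
finger_gap: 0.0855
```

Emit:
send_rows(plan=[[[0,-1,0],[0,0,0],100],[[0,-1.5,0],[0,0,0],100],[[0,-1.5,0],[0,0,0],100]])

```text
time_s: 33.08
ee_pos: [0.6398, 0.0387, 0.0121]
tool_rot: [0.721, 0.693, 0.002, -0.002]
ft_force: [0.2, 9.9, 3.4]
finger_gap: 0.0857
```

Emit:
send_rows(plan=[[[0,-1,0],[0,0,0],100],[[0,-1.5,0],[0,0,0],100],[[0,-1.5,0],[0,0,0],100]])

```text
time_s: 33.45
ee_pos: [0.6397, 0.0387, 0.0121]
tool_rot: [0.721, 0.693, 0.003, -0.002]
ft_force: [0.6, 13.9, 2.6]
finger_gap: 0.0857
```

Emit:
send_rows(plan=[[[0,-1,0],[0,0,0],100],[[0,-2.5,0],[0,0,0],100],[[0,-2.5,0],[0,0,0],100]])

```text
time_s: 33.83
ee_pos: [0.6397, 0.0388, 0.0122]
tool_rot: [0.721, 0.693, 0.004, -0.004]
ft_force: [0.3, 21.1, 3.3]
finger_gap: 0.0855
```

Emit:
send_rows(plan=[[[0,5,0],[0,0,0],100],[[0,15,0],[0,0,0],100],[[0,35,0],[0,0,0],100],[[0,50,60],[0,0,0],100],[[0,50,120],[0,0,0],100],[[0,50,180],[0,0,0],100],[[0,50,240],[0,0,0],100],[[0,50,260],[0,0,0],100]])

```text
time_s: 34.83
ee_pos: [0.6418, 0.0818, 0.2773]
tool_rot: [0.72, 0.693, 0.003, 0.003]
ft_force: [-0.5, -0.2, -0.1]
finger_gap: 0.0852
```

Run:
```python
from h import *
st()
ims=[]
for n in("top","scene"):
    im,W=shot(n,n+"16"); X,Y,z=[W[...,i]*1000 for i in range(3)]; ims.append(im)
    blob(W,(637,-101),130,125,145,n+" tray"); blob(W,(634,-101),150,54,66,n+" rim"); blob(W,(637,-100),70,185,205,n+" handle")
    # knob: dark tall points in well
    m=(np.hypot(X-633.5,Y+307)<35)&(z>108)&(z<126)
    if m.sum()>5: print("knob",m.sum(),cv2.minAreaRect(np.stack([X[m],Y[m]],1).astype(np.float32)),np.median(z[m]))
a=cv2.resize(ims[0][105:225,255:445],(760,480),interpolation=cv2.INTER_CUBIC)
cv2.imwrite("pics/c16.png",a)
```

```text
t34.8 tcp [641.8  81.8 277.3] jaw deg -2.2 toolz [ 0.01  0.   -1.  ] gap 85.2 F [-0.5 -0.2 -0.1] q [-0.01  0.32  1.3   0.    1.51  0.03]
top tray 587 [ 633.1 -100.6] [170.5 122.6] 87.9
top rim 359 [ 634.5 -111.6] [244.1 140.7] 89.2
top handle 185 [ 632.6 -100.8] [ 10.1 100.3] 87.9
knob 101 ((632.4786987304688, -306.1947326660156), (12.530335426330566, 42.81315231323242), 78.08109283447266) 118.1855995190184
scene tray 1020 [ 632.  -101.7] [174.7 126.4] 88.3
scene rim 689 [ 638.  -104.8] [124.9 268.4] 0.6
scene handle 191 [636.2 -99.3] [  9.5 100.8] 87.4
knob 95 ((633.9105834960938, -306.5904541015625), (14.742050170898438, 43.129852294921875), 78.59922790527344) 116.77595319778004
```

View pics/c16.png

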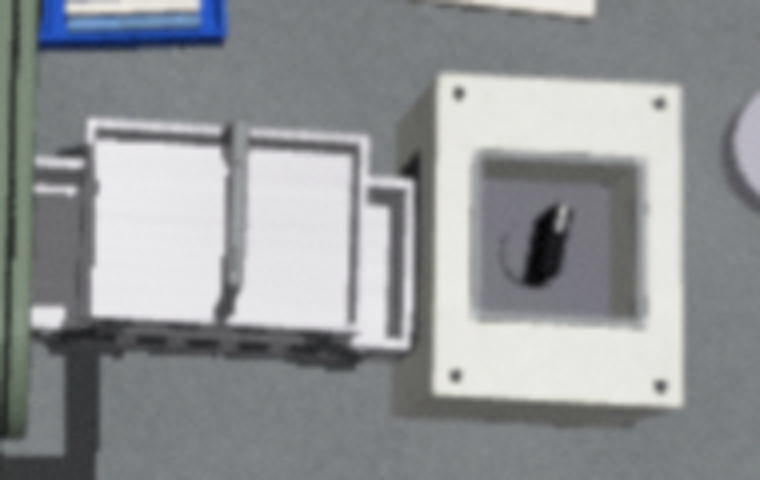

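Emit:
send_rows(plan=[[[0,-20,0],[0,0,8],100],[[-1,-60,0],[0,0,16],100],[[-2,-110,0],[0,0,26],100],[[-3,-160,0],[0,0,36],100],[[-4,-210,0],[0,0,46],40],[[-5,-260,0],[0,0,56],40],[[-6,-310,0],[0,0,66],40],[[-7,-355,-20],[0,0,76],40],[[-7,-380,-50],[0,0,80.5],40],[[-7,-388,-80],[0,0,80.5],40]])

```text
time_s: 36.17
ee_pos: [0.6304, -0.3079, 0.1859]
tool_rot: [0.103, 0.995, 0.001, -0.003]
ft_force: [0.7, -0.0, -0.2]
finger_gap: 0.0339
```

Emit:
send_rows(plan=[[[0,0,0],[0,0,0],40],[[0,0,0],[0,0,0],40],[[0,0,0],[0,0,0],40]])

```text
time_s: 36.55
ee_pos: [0.6335, -0.3065, 0.193]
tool_rot: [0.101, 0.995, -0.001, 0.001]
ft_force: [0.1, 0.6, 1.0]
finger_gap: 0.0341
```

Run:
```python
from h import *
st()
im,W=shot("scene","scene17"); X,Y,z=[W[...,i]*1000 for i in range(3)]
m=(np.hypot(X-633.5,Y+307)<35)&(z>108)&(z<126)
if m.sum()>5: print("knob",m.sum(),cv2.minAreaRect(np.stack([X[m],Y[m]],1).astype(np.float32)))
cv2.imwrite("pics/c17.png",cv2.resize(im[60:250,60:300],(758,600),interpolation=cv2.INTER_CUBIC))
```

```text
t36.5 tcp [ 633.5 -306.5  193. ] jaw deg 78.4 toolz [ 0.002 -0.001 -1.   ] gap 34.1 F [0.1 0.6 1. ] q [-0.57  0.5   1.23  0.    1.41 -1.94]
knob 95 ((634.2348022460938, -306.2371520996094), (15.506633758544922, 43.450157165527344), 80.22076416015625)
```

View pics/c17.png

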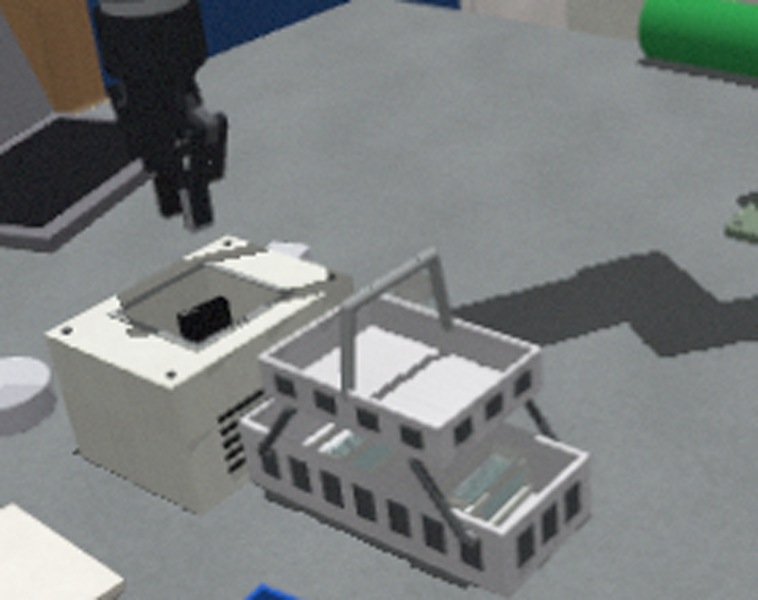

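Emit:
send_rows(plan=[[[0,0,-40],[0,0,0],40],[[0,0,-75],[0,0,0],40],[[0,0,-100],[0,0,0],40],[[0,0,-107],[0,0,0],40],[[0,0,-107],[0,0,0],40],[[0,0,-107],[0,0,0],0],[[0,0,-107],[0,0,0],0],[[0,0,-107],[0,0,0],0],[[0,0,-107],[0,0,0],0]], force=40)

```text
time_s: 37.72
ee_pos: [0.6338, -0.3077, 0.0867]
tool_rot: [0.102, 0.995, -0.001, 0.002]
ft_force: [-0.3, 1.1, 5.7]
finger_gap: 0.0117
```

Run:
```python
from h import *
st(); print(monitor.get_obs()["torque"])
```

```text
t37.7 tcp [ 633.8 -307.7   86.7] jaw deg 78.3 toolz [ 0.003 -0.002 -1.   ] gap 11.7 F [-0.3  1.1  5.7] q [-0.57  0.6   1.31  0.    1.23 -1.94]
[0.06818611 0.02238702 0.02570609]
```

Emit:
send_rows(plan=[[[0,0,0],[0,0,-8],0],[[0,0,0],[0,0,-16],0],[[0,0,0],[0,0,-24],0],[[0,0,0],[0,0,-32],0],[[0,0,0],[0,0,-40],0],[[0,0,0],[0,0,-48],0],[[0,0,0],[0,0,-55],0],[[0,0,0],[0,0,-60],0],[[0,0,0],[0,0,-60],0]])

```text
time_s: 38.85
ee_pos: [0.6342, -0.3073, 0.0867]
tool_rot: [0.586, 0.81, 0.0, 0.002]
ft_force: [1.2, 1.1, 5.2]
finger_gap: 0.0115
```

Run:
```python
from h import *
st(); print(monitor.get_obs()["torque"])
```

```text
t38.9 tcp [ 634.2 -307.3   86.7] jaw deg 18.3 toolz [ 0.004 -0.002 -1.   ] gap 11.5 F [1.2 1.1 5.2] q [-0.57  0.6   1.31  0.    1.23 -0.89]
[ 0.07803412 -0.07391048  0.00557574]
```

Emit:
send_rows(plan=[[[0,0,0],[0,0,-3],0],[[0,0,0],[0,0,-5],0],[[0,0,0],[0,0,-6],0],[[0,0,0],[0,0,-6],0]])

```text
time_s: 39.35
ee_pos: [0.6342, -0.3073, 0.0867]
tool_rot: [0.626, 0.78, 0.0, 0.002]
ft_force: [0.2, 1.0, 5.1]
finger_gap: 0.0116
```

Run:
```python
from h import *
st(); print(monitor.get_obs()["torque"])
```

```text
t39.4 tcp [ 634.2 -307.3   86.7] jaw deg 12.4 toolz [ 0.004 -0.002 -1.   ] gap 11.6 F [0.2 1.  5.1] q [-0.57  0.6   1.31  0.    1.23 -0.79]
[ 0.08700517 -0.08068905  0.66582355]
```

Emit:
send_rows(plan=[[[0,0,0],[0,0,0.5],0],[[0,0,0],[0,0,0.5],40],[[0,0,0],[0,0,0.5],40],[[0,0,0],[0,0,0.5],40],[[0,0,40],[0,0,0.5],40],[[0,0,90],[0,0,0.5],40],[[0,0,150],[0,0,0.5],40],[[0,-60,190],[0,0,0.5],40],[[-60,-120,200],[0,0,0.5],40],[[-100,-160,200],[0,0,0.5],40]])

```text
time_s: 40.6
ee_pos: [0.5482, -0.4517, 0.2841]
tool_rot: [0.623, 0.782, -0.0, 0.001]
ft_force: [-0.7, -1.4, -1.0]
finger_gap: 0.0342
```

Run:
```python
from h import *
st()
ims=[]
for n in("top","scene"):
    im,W=shot(n,n+"18"); X,Y,z=[W[...,i]*1000 for i in range(3)]; ims.append(im)
    blob(W,(637,-101),130,125,145,n+" tray"); blob(W,(637,-100),70,185,205,n+" handle")
    blob(W,(433,-252),40,45,80,n+" jar"); blob(W,(702,297),40,30,90,n+" drop")
    m=(np.hypot(X-633.5,Y+307)<35)&(z>108)&(z<126)
    if m.sum()>5: print("knob",m.sum(),cv2.minAreaRect(np.stack([X[m],Y[m]],1).astype(np.float32)))
    m=(abs(X-633)<48)&(Y<-60)&(Y>-165)&(z>30)&(z<52); print("tray bottom z wall", m.sum())
    for y0 in(-180,-140,-60,-22):
        for x0 in (575,580,686,691):
            m=(abs(Y-y0)<8)&(abs(X-x0)<3)&(z>120)&(z<150)
            if m.sum()>2: print(n,y0,x0,m.sum(),round(float(np.median(z[m])),1),end="; ")
    print()
a=cv2.resize(ims[0][105:225,235:445],(760,434),interpolation=cv2.INTER_CUBIC)
cv2.imwrite("pics/c18.png",a)
```

```text
t40.6 tcp [ 548.2 -451.7  284.1] jaw deg 12.9 toolz [ 0.002 -0.002 -1.   ] gap 34.2 F [-0.7 -1.4 -1. ] q [-0.81  0.46  1.1  -0.    1.58 -1.04]
top tray 576 [ 633.3 -100.8] [170.9 121.7] 87.9
top handle 179 [ 632.9 -100.8] [  9.6 101.1] 87.6
top jar 183 [ 432.4 -251.5] [34.4 36.3] 55.7
top drop 140 [703.1 297. ] [26.7 30. ] 57.0
knob 99 ((632.8438720703125, -306.4947814941406), (11.958906173706055, 43.7547607421875), 13.644208908081055)
tray bottom z wall 0
top -180 575 9 136.0; top -180 580 7 133.5; top -180 686 19 135.2; top -180 691 7 137.7; top -140 575 17 137.5; top -140 686 17 130.2; top -140 691 17 137.4; top -60 575 15 136.9; top -60 580 6 139.2; top -60 691 21 133.1; top -22 575 14 133.8; top -22 580 12 137.7; top -22 686 4 130.9; top -22 691 11 135.6; 
scene tray 1014 [ 632.9 -100.6] [173.9 124. ] 88.0
scene handle 188 [636.  -99.3] [ 9.3 99.2] 88.1
scene jar 87 [ 434.  -248.1] [29.3 36.7] 78.4
scene drop 318 [709.1 300. ] [28.6 27.7] 52.3
knob 96 ((633.7705688476562, -306.9820861816406), (14.78419303894043, 44.78396224975586), 14.153182983398438)
tray bottom z wall 73
scene -180 575 10 125.3; scene -180 580 6 124.3; scene -180 686 20 132.2; scene -180 691 28 129.0; scene -140 575 39 131.8; scene -140 691 37 132.2; scene -60 575 16 135.5; scene -60 580 34 130.2; scene -60 691 23 134.9; scene -22 575 4 137.8; scene -22 580 20 134.4; scene -22 686 17 130.9; scene -22 691 22 133.9;
```

View pics/c18.png

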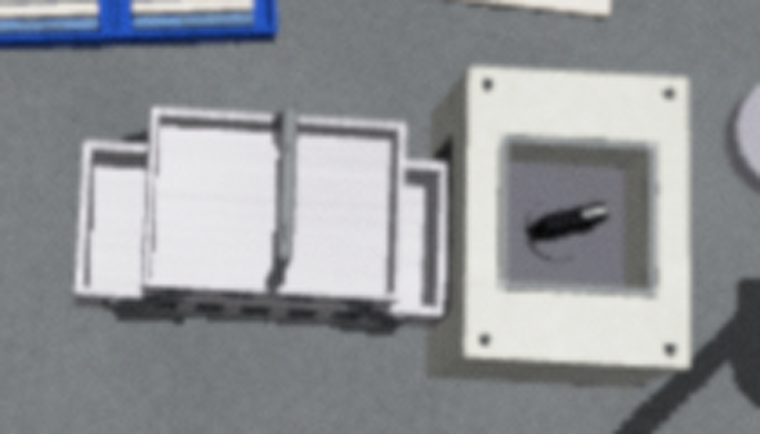

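View pics/scene18.png

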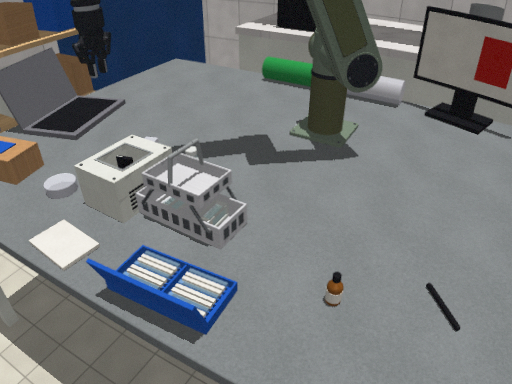

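Run:
```python
from h import *
for n in("top","scene"):
    im,W=shot(n); X,Y,z=[W[...,i]*1000 for i in range(3)]
    for x0 in(600,620,640,660):
        a=(abs(X-x0)<8)&(z>54)&(z<66)
        lo=Y[a&(Y<-205)&(Y>-240)]; hi=Y[a&(Y>0)&(Y<60)]
        print(n,x0,len(lo),np.round(np.percentile(lo,5),1) if len(lo) else "",len(hi),np.round(np.percentile(hi,95),1) if len(hi) else "")
print(close_job())
```

```text
top 600 20 -231.9 13 28.6
top 620 21 -232.5 11 28.8
top 640 21 -233.1 13 26.8
top 660 16 -233.1 10 27.1
scene 600 0  17 28.2
scene 620 0  20 28.1
scene 640 7 -231.1 21 26.7
scene 660 34 -235.1 21 26.5
the job is handed in; nothing more can be done
None
```

The job is done and handed in at about 41 s of the 210 s allowed. Everything was done in the order asked.

- **Racks:** only two racks were present. Both stand upright on the basket floor.
- **Bails:** both were swung fully in onto their stops; the bars measured 118–119 mm apart against the nominal 120 mm.
- **Tray:** it sits on the two bails, centred to about 1–2 mm along the basket. It reads square to the blower within about 0.3°. The top camera puts its rim level within noise. The scene camera read the rim about 10 mm low near the blower end, but few points were visible there, so I put that down to noise.
- **Basket:** it was pushed against the blower until the wrist read 21 N with no further movement. In the last check its end lay at y ≈ -232 to -233 mm, where the blower face was measured. It sits roughly 7–10 mm off the blower's centre line sideways, which I left because the task asked only for flush.
- **Knob:** turned clockwise until it hit its stop (0.67 N m), and the camera then read about 1.29 against the 1.3 stop.
- **Bystanders:** the jar and the dropper bottle are still standing where they were.

At hand-in the robot was clear of everything. I saw no knocks to the parts and no slipping of the grip during the run.

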